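# Level the gel-casting table

### The job

Level the gel-casting table: turn its blue and red foot screws by their wings, letting go and taking hold again as often as needed, until the white bubble in each of its two vials rests wholly between the vial's two black lines. Then let go, and leave everything else on the bench where it stands.

Things in the scene. Friction and masses are not known exactly. Their poses are not given: they have to be found in the camera images.
- stage: Levelling table: square aluminium plate 220 x 220 x 8 mm, top 42 mm over the bench when level, on a fixed base, with a clear tray (12 mm walls) on it. Its pivot, under the blue-capped vial, and the blue and red screws are at three corners, 77 mm from the plate's middle in x and y. Origin: the pivot, 12 mm under the plate's top; -x runs to the red screw, y to the blue, z is the plate's normal.
- blue_knob (a point): Blue foot screw, 155 mm from the pivot. Upright wing 42 mm long (x), 13 thick (y), 32 tall, on a 32 mm collar; the point is mid-wing on the screw's axis (z up), 67 mm over the bench. Stiff, 0.06 N m, stays put. Clockwise from above raises the plate here and moves the blue-capped vial's bubble 5 mm per radian in the direction pivot to blue screw. At the start it needs 2.5 to 3.2 rad clockwise.
- red_knob (a point): Red foot screw, 155 mm from the pivot. Upright wing 42 mm long (x), 13 thick (y), 32 tall, on a 32 mm collar; the point is mid-wing on the screw's axis (z up), 67 mm over the bench. Stiff, 0.06 N m, stays put. Clockwise from above raises the plate here and moves the red-capped vial's bubble 5 mm per radian in the direction pivot to red screw. At the start it is out by up to 1.9 rad either way.
- blue_vial (a point): Middle of the vial with blue end caps, on the plate's corner over the pivot, lying along the line pivot to blue screw: yellow-green tube 60 mm long, 13 mm across, on a 74 x 21 mm black foot, top 15 mm above the plate; two thin black lines, 22 mm apart between their inner edges, stand about its middle. The point is 11 mm above the plate.
- blue_bubble (a point): Centre of the white bubble in the blue-capped vial, 14 mm long, 7 mm wide. It follows its screw at once, to the plate's high side; the other screw does not move it. It is wholly between the lines when its centre is less than 4 mm from the vial's middle.
- red_vial (a point): Middle of a like vial with red end caps, half-way between the pivot and the red screw and lying along that line; lines and heights as in the other.
- red_bubble (a point): Centre of the white bubble in the red-capped vial, 14 mm long, 7 mm wide; it behaves as the other, for the red screw.
- dish: bystander: closed petri dish, 92 mm across, 16 mm high, beside the levelling table; origin at the centre of its underside, z up
- jar: bystander: orange sample jar with red lid, 48 mm across, 55 mm high, beside the levelling table; origin at the centre of its underside
- tube_rack: bystander: yellow tube rack with capped tubes, 200 x 90 mm, 104 mm high with its tubes; origin at the centre of its underside, x along its length
- amber_bottle: bystander: amber bottle with blue cap, 60 mm across, 120 mm high; origin at the centre of its underside
- wash_bottle: bystander: white bottle with blue cap, 74 mm across, 160 mm high; origin at the centre of its underside
- beaker: bystander: open glass beaker, 66 mm across, 85 mm high; origin at the centre of its underside
- spatula: bystander: lab spatula lying flat, 170 mm long; origin under its middle, x along it

How it is judged:
By the outcome, as a careful person would: the job done as asked, in the order asked, and still so for the second after the job is handed in, with the robot touching nothing.
It also fails if it takes over 51 s, if anything falls off the work surface, if the arm or the gripper's body presses on something with over 40 N, if the wrist force passes 120 N, or if a joint passes its speed limit or range.

### The arm

A 6-joint arm with a two-finger parallel gripper is mounted at the origin on the work surface. World frame = base frame: x ahead of the robot, y to its left, z up, the work surface at z = 0. Lengths are in m, angles in degrees, forces in N, time in s.
With the tool pointing down it reaches from about 0.375 to 0.9 m from the base axis. Payload 3.1 kg.
Tool frame: the origin (TCP) lies on the front face of the gripper's body, between the roots of the fingers; the fingertips stand 70 mm ahead of it and the grasp point (between the pads) lies 51 mm ahead of it (bot.tip_extent is the distance from the TCP to the fingertips, in m); z points along the fingers, x is the direction in which the jaws open and shut, and the axes are right-handed (so a half turn about z gives the same grasp; the last joint's range is limited). The gripper opens to 87 mm and grips with 3 to 60 N. Pads are 19 mm wide; open, the fingers measure 117 mm over their backs; the gripper's body (75 mm by 190 mm) begins 51 mm behind the grasp point.
Start: joints at [-87.29, 30.224, 82.088, -0, 67.689, -10.227], TCP at [0.14, -0.609, 0.292] pointing down, gripper open.
Joint ranges: [-176.69, 176.69], [-43.24, 126.21], [12.49, 139.97], [-82, 262], [0, 151.66], [-163.58, 163.58]. Speed limits (degrees/s): [159.86, 159.86, 180, 180, 180, 180].

### API

Orientations are given as a 3x3 rotation matrix whose columns are the frame's x, y, z axes.
In Python, from rig import bot, viewer, ticket gives the robot as it stands. The module is installed in compiled form; this text tells all that it offers.
- The arm moves only by the tool arm_command, never from a script. Its argument "targets" is a list of rows, each an object with "rot": the turn, a rotation vector about the tool's x, y, z in degrees, a list of three; "offset": the shift along the tool's x, y, z in cm, a list of three; "gripper": the closure, from 0 (fully open) to 1 (shut). A call has 1 to 8 rows; each row is the pose to reach, as a shift and turn from the pose commanded when the call began, along the tool's axes at that moment; what a row does not reach only later rows make up. A row lasts 1/10 s, in which the tool goes at most 50 mm and 8.59 degrees, less where a joint would pass 70% of its speed; a pose out of reach is approached as far as the arm can. A call with a gripper value outside its range is refused whole. The fingers move at their own pace and stop on an object; the grip force is fixed at half the most. Time passes only in rows, so rows that repeat a pose let the fingers close. It gives the time, the measured TCP pose, the force and the opening at its end, in the units of the state.
- bot.read_state(): the state, without advancing time (a new reading comes with each control period).
- viewer.capture(name): name is "scene" or "top"; returns a dict with "frame" (420x560x3 uint8, red, green, blue), "fx", "fy", "cx", "cy" (pixels), "D" ([k1, k2, p1, p2, k3] as OpenCV has them; the pictures are not rectified), "view" (4x4, takes a point from world to camera coordinates). Camera axes: x right, y down, z forward; pixel columns grow to the right and rows downward; lengths in m; the calibration is good to about 2 mm. A picture is of the moment at which its call begins. There is no depth.
- ticket.hand_in(): hands the job in, once; it reports no verdict.
The state is a dict: "time_s": time; "joint_positions": joint angles; "qvel": joint speeds; "tau": joint torques, N m; "position": TCP position; "tcp_rot": TCP orientation; "force": force on the tool from outside, world axes, zero at the start; "moment": the same for the moment, N m; "opening": opening from 0.0 (shut) to 1.0 (fully open).
Only numpy, scipy, OpenCV 4.12 (cv2) and the standard library are available. Lean on these libraries where they do the work, as an engineer would, in place of code of your own. Each camera call takes 0.05 s, during which the arm holds its last target. There are 200 camera calls.

## Working session

There is one attempt and no reset: what is moved stays moved. The work goes in short steps, Python scripts to look and compute and a tool call to move; the robot and the scene stay as the last step left them, time stands still between calls to the robot, and variables do not carry over. Pictures are saved under pics/ and viewed, about 8 in all and at most 12, crops included, and the job is handed in when it is done.

Besides the shell and the picture viewer there is one more tool, called after "Call:" by a JSON object that holds its "fn" and its "kwargs", one argument or row to a line. arm_command: Moves the arm, as the interface text tells. Its arguments: {"type":"object","properties":{"targets":{"type":"array"}},"required":["targets"]}

```bash
mkdir -p pics; cat > h.py <<'E'
import numpy as np, cv2
from rig import bot, viewer, ticket
def cap(n):
    c=viewer.capture(n); c['K']=np.array([[c['fx'],0,c['cx']],[0,c['fy'],c['cy']],[0,0,1.]]); c['D']=np.array(c['D'],float); c['view']=np.array(c['view']); return c
def save(c,name,box=None,s=1):
    im=c['frame'][...,::-1]
    if box: im=im[box[1]:box[3],box[0]:box[2]]
    cv2.imwrite('pics/'+name,cv2.resize(im,None,fx=s,fy=s,interpolation=cv2.INTER_CUBIC))
def ray(c,uv):
    p=cv2.undistortPoints(np.array([[uv]],float),c['K'],c['D'])[0,0]
    R=c['view'][:3,:3]; o=-R.T@c['view'][:3,3]; return o,R.T@np.array([p[0],p[1],1])
def onplane(c,uv,z):
    o,d=ray(c,uv); return o+d*(z-o[2])/d[2]
def proj(c,P):
    P=np.atleast_2d(np.array(P,float)); V=c['view']; return cv2.projectPoints(P,cv2.Rodrigues(V[:3,:3])[0],V[:3,3],c['K'],c['D'])[0][:,0]
E
python3 - <<'E'
from h import *
a=cap('scene');b=cap('top')
im=np.hstack([a['frame'],b['frame']])[...,::-1]
save(a,'s0.png',s=1.4);save(b,'t0.png',s=1.4)
for c in(a,b): print(ray(c,(280,210)),c['fx'])
s=bot.read_state();print(s['tcp_rot'],s['position'],s['force'],s['opening'])
E
```

```text
(array([ 1.1050292 , -0.07041945,  0.99444805]), array([-0.53253988,  0.08233785, -0.84247364])) 422.0249534040073
(array([0.44831205, 0.00558268, 1.28933516]), array([ 0.0798041 ,  0.0217602 , -0.99661316])) 477.0247607920584
[[ 2.23920513e-01 -9.74607406e-01 -8.43443435e-05]
 [-9.74605449e-01 -2.23920235e-01  1.98672932e-03]
 [-1.95516752e-03 -3.62666993e-04 -9.99998023e-01]] [ 0.13993597 -0.60858077  0.29135246] [-0.09611853  0.062994    0.38058931] 0.9985417346513417
```

View pics/s0.png

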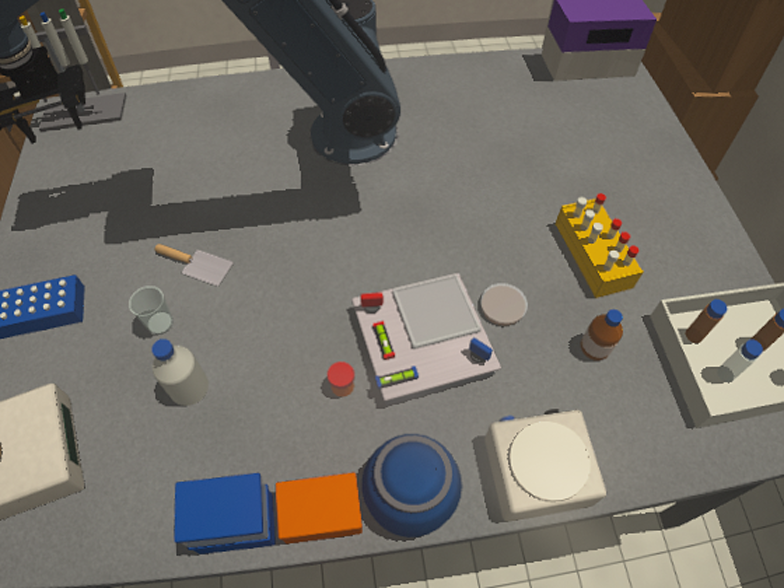

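View pics/t0.png

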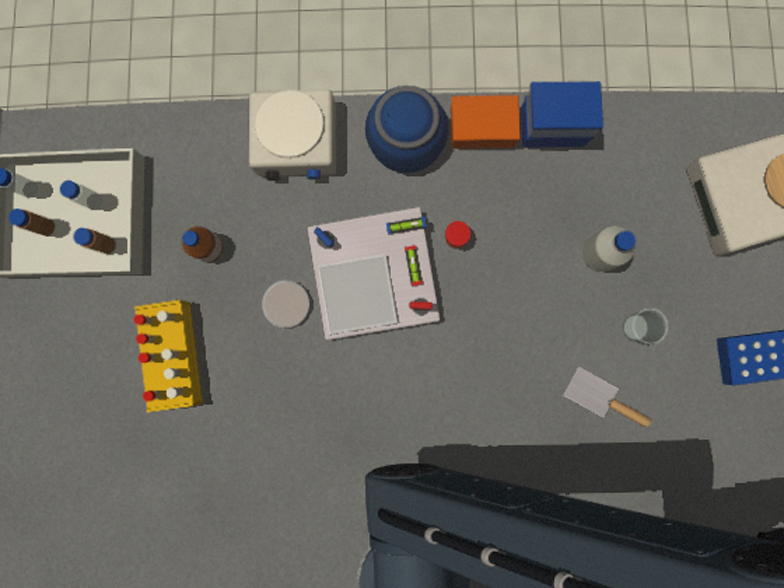

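The blue screw is at about (324,238) and the red at (421,305) in the 1.4x top picture. The vials are at (407,226) and (414,265), the jar at (458,235) and the dish at (286,303).

```bash
cat > m.py <<'E'
from h import *
def comps(c,mask,roi):
    m=np.zeros(mask.shape,np.uint8); x0,y0,x1,y1=roi; m[y0:y1,x0:x1]=mask[y0:y1,x0:x1]
    n,l,st,ce=cv2.connectedComponentsWithStats(m)
    return [(st[i,4],ce[i],l==i) for i in range(1,n) if st[i,4]>5]
def masks(c):
    h=cv2.cvtColor(c['frame'],cv2.COLOR_RGB2HSV).astype(int); H,S,V=h[...,0],h[...,1],h[...,2]
    return dict(blue=(H>100)&(H<130)&(S>110)&(V>40),red=((H<8)|(H>172))&(S>130)&(V>50),green=(H>28)&(H<50)&(S>120)&(V>60))
def report(c,roi):
    for k,m in masks(c).items():
        for a,ce,l in comps(c,m,roi):
            r=cv2.minAreaRect(np.argwhere(l)[:,::-1].astype(np.float32))
            print(k,a,ce.round(1),'xy@.067',onplane(c,ce,.067)[:2].round(4),'xy@.053',onplane(c,ce,.053)[:2].round(4),np.round(r[1],1),round(r[2]))
E
python3 - <<'E'
from m import *
a=cap('scene');b=cap('top')
print('top');report(b,(215,145,320,245));print('scene');report(a,(250,192,362,290))
A=cv2.resize(a['frame'][192:290,245:365],None,fx=5,fy=5,interpolation=cv2.INTER_CUBIC)[...,::-1]
B=cv2.resize(b['frame'][145:245,215:320],None,fx=5.5,fy=5.5,interpolation=cv2.INTER_CUBIC)[...,::-1]
cv2.imwrite('pics/a1.png',A);cv2.imwrite('pics/b1.png',B)
E
```

```text
top
blue 20 [302.5 158.4] xy@.067 [ 0.6793 -0.0281] xy@.053 [ 0.682  -0.0285] [7.2 2.3] 81
blue 16 [277.3 162.9] xy@.067 [0.6687 0.0373] xy@.053 [0.6712 0.0377] [7.3 1.9] 76
blue 67 [230.6 168.9] xy@.067 [0.6555 0.1591] xy@.053 [0.6579 0.1608] [14.8  4.2] 45
red 15 [318.7 166.7] xy@.067 [ 0.6569 -0.0695] xy@.053 [ 0.6593 -0.0704] [9. 1.] 90
red 15 [292.7 176.7] xy@.067 [ 0.632 -0.002] xy@.053 [ 0.6341 -0.0021] [1.8 7.1] 81
red 21 [297.4 201.8] xy@.067 [ 0.5665 -0.0128] xy@.053 [ 0.5679 -0.013 ] [2.6 7.2] 81
red 77 [300.4 217.9] xy@.067 [ 0.5249 -0.0198] xy@.053 [ 0.5258 -0.0201] [ 5. 15.] 90
green 96 [288.6 160.7] xy@.067 [0.674  0.0079] xy@.053 [0.6766 0.0079] [ 5.2 22.2] 79
green 26 [293.4 181. ] xy@.067 [ 0.6208 -0.0036] xy@.053 [ 0.6228 -0.0037] [6.1 4.6] 76
green 65 [295.5 193.8] xy@.067 [ 0.5875 -0.0084] xy@.053 [ 0.5891 -0.0085] [13.6  4.9] 81
scene
blue 67 [343.9 247.4] xy@.067 [0.65   0.1611] xy@.053 [0.6432 0.1646] [17.   6.4] 45
blue 15 [295.9 264.9] xy@.067 [0.6796 0.0356] xy@.053 [0.6732 0.0372] [6.3 2.2] 72
blue 11 [269.9 272.2] xy@.067 [ 0.6898 -0.029 ] xy@.053 [ 0.6835 -0.0284] [6.3 1.2] 76
red 130 [265.2 213.4] xy@.067 [ 0.5237 -0.0194] xy@.053 [ 0.5149 -0.0186] [ 8.6 14.6] 84
red 14 [269.9 231. ] xy@.067 [ 0.5775 -0.0142] xy@.053 [ 0.5696 -0.0134] [1.9 6.6] 72
red 27 [277.6 253.7] xy@.067 [ 0.6435 -0.004 ] xy@.053 [ 0.6365 -0.003 ] [3.5 7.6] 72
red 26 [250.8 267.2] xy@.067 [ 0.6704 -0.0728] xy@.053 [ 0.6638 -0.0729] [10.  2.] 90
green 65 [272.4 238. ] xy@.067 [ 0.5984 -0.0105] xy@.053 [ 0.5908 -0.0096] [13.3  5.4] 72
green 29 [276.2 248.9] xy@.067 [ 0.63   -0.0054] xy@.053 [ 0.6228 -0.0044] [5.1 5.6] 76
green 76 [287.2 267.8] xy@.067 [0.6842 0.0135] xy@.053 [0.6778 0.0148] [ 4.8 15.7] 75
green 16 [274.2 271.7] xy@.067 [ 0.6899 -0.0187] xy@.053 [ 0.6837 -0.0179] [6.  3.8] 37
```

View pics/b1.png

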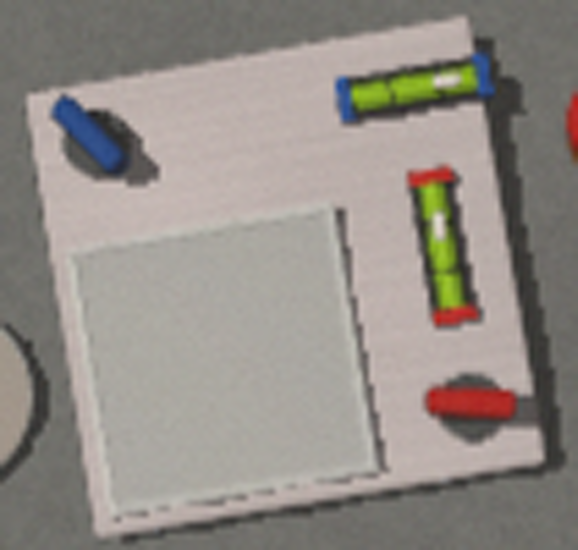

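View pics/a1.png

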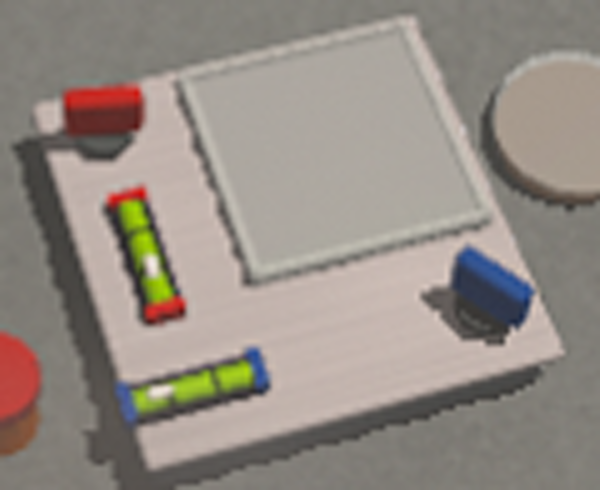

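The bubbles lie to the pivot side in both vials: blue near crop pixel (447,79), red near (440,224). The wings run about 45° (blue) and nearly along world y (red). Next I compute exact angles and bubble offsets.

```bash
cat >> m.py <<'E'
PB=np.array([.6766,.0046]);DB=np.array([-.161,.987]);PR=np.array([.601,-.0075]);DR=np.array([-.987,-.161])
BK=np.array([.652,.159]);RK=np.array([.524,-.020])
def wing(c,k,p):
    q=[t for t in comps(c,masks(c)[k],(215,145,365,290)) if np.linalg.norm(onplane(c,t[1],.07)[:2]-p)<.03]
    if not q: return None
    pts=np.array([onplane(c,uv,.075)[:2] for uv in np.argwhere(max(q,key=lambda t:t[0])[2])[:,::-1]])
    d=cv2.fitLine((pts*1000).astype(np.float32),cv2.DIST_L2,0,.01,.01).ravel()
    return np.degrees(np.arctan2(d[1],d[0]))%180, pts.mean(0).round(4)
def bub(c,P,D,z=.053):
    # sample vial in a metric rectified strip
    N=np.array([-D[1],D[0]]); s=np.arange(-.038,.0381,.0005); t=np.arange(-.006,.0061,.0005)
    uv=proj(c,[[*(P+D*a+N*b),z] for b in t for a in s]).astype(np.float32).reshape(len(t),len(s),2)
    im=cv2.remap(c['frame'],uv[...,0],uv[...,1],cv2.INTER_LINEAR).astype(float)
    w=np.clip(im[...,2]-60,0,None)*(im.min(2)>110)*(abs(s)<.030)   # white: blue channel high
    return (w*s).sum()/w.sum()*1000 if w.sum() else None, (w>0).any(0).sum()*.5
def look():
    for n in('top','scene'):
        c=cap(n); print(n,'B',bub(c,PB,DB),wing(c,'blue',BK) ,'R',bub(c,PR,DR),wing(c,'red',RK))
E
python3 -c "
from m import *
look()"
```

```text
top B (np.float64(-15.475596756386317), np.float64(13.5)) (np.float32(42.962036), array([0.6542, 0.1581])) R (np.float64(-9.763172388470691), np.float64(14.0)) (np.float32(87.83564), array([ 0.5243, -0.0198]))
scene B (np.float64(-14.130437665782472), np.float64(35.5)) (np.float32(43.131546), array([0.6526, 0.1587])) R (np.float64(-9.767946175637366), np.float64(13.5)) (np.float32(90.66847), array([ 0.5288, -0.0198]))
```

Call:
{"fn": "arm_command", "kwargs": {
  "targets": [
    {"rot":[0,0,-8],"offset":[-3.2,-3.2,0],"gripper":0.6},
    {"rot":[0,0,-16],"offset":[-6.5,-6.6,0],"gripper":0.6},
    {"rot":[0,0,-24],"offset":[-10,-10,0],"gripper":0.6},
    {"rot":[0,0,-32],"offset":[-13.5,-13.5,0],"gripper":0.6},
    {"rot":[0,0,-40],"offset":[-17,-17,0],"gripper":0.6},
    {"rot":[0,0,-48],"offset":[-20,-20.5,0],"gripper":0.6},
    {"rot":[0,0,-56],"offset":[-23.5,-24,0],"gripper":0.6},
    {"rot":[0,0,-64],"offset":[-27,-27.5,0],"gripper":0.6}
  ]
}}

```text
time_s: 1.1
position: [0.3483, -0.2829, 0.2925]
tcp_rot: [[0.975, -0.221, 0.001], [-0.221, -0.975, -0.001], [0.001, 0.0, -1.0]]
force: [0.7, 0.1, -1.1]
opening: 0.422
```

Call:
{"fn": "arm_command", "kwargs": {
  "targets": [
    {"rot":[0,0,-2],"offset":[1.5,-4,0],"gripper":0.6},
    {"rot":[0,0,-4],"offset":[3,-8.5,1],"gripper":0.6},
    {"rot":[0,0,-6],"offset":[5,-13,2],"gripper":0.6},
    {"rot":[0,0,-8],"offset":[6.5,-17.5,4],"gripper":0.6},
    {"rot":[0,0,-10.5],"offset":[8.5,-22,6],"gripper":0.6},
    {"rot":[0,0,-10.5],"offset":[10,-26,8],"gripper":0.6},
    {"rot":[0,0,-10.5],"offset":[11.3,-29.5,10],"gripper":0.6},
    {"rot":[0,0,-10.5],"offset":[11.3,-29.5,10],"gripper":0.6}
  ]
}}

```text
time_s: 1.9
position: [0.5252, -0.0187, 0.1899]
tcp_rot: [[0.999, -0.039, -0.003], [-0.039, -0.999, 0.002], [-0.003, -0.002, -1.0]]
force: [0.0, -0.0, -0.2]
opening: 0.399
```

Call:
{"fn": "arm_command", "kwargs": {
  "targets": [
    {"rot":[0,0,0],"offset":[-0.1,0.1,2],"gripper":0.6},
    {"rot":[0,0,0],"offset":[-0.1,0.1,4],"gripper":0.6},
    {"rot":[0,0,0],"offset":[-0.1,0.1,5.5],"gripper":0.6},
    {"rot":[0,0,0],"offset":[-0.1,0.1,6.4],"gripper":0.6},
    {"rot":[0,0,0],"offset":[-0.1,0.1,6.4],"gripper":0.9},
    {"rot":[0,0,0],"offset":[-0.1,0.1,6.4],"gripper":1},
    {"rot":[0,0,0],"offset":[-0.1,0.1,6.4],"gripper":1},
    {"rot":[0,0,0],"offset":[-0.1,0.1,6.4],"gripper":1}
  ]
}}

```text
time_s: 2.7
position: [0.5244, -0.0238, 0.1292]
tcp_rot: [[0.999, -0.045, 0.004], [-0.045, -0.999, -0.001], [0.004, 0.001, -1.0]]
force: [0.3, 0.2, 0.2]
opening: 0.145
```

```bash
python3 -c "
from m import *
for i in range(2):
  c=cap('top' if i else 'scene'); s=bot.read_state(); print(s['time_s'],np.round(s['position'],4),np.round(s['force'],1),np.round(s['moment'],2),np.round(s['joint_positions'],2),s['opening'])
save(c,'t2.png',(215,145,320,245),5)"
```

```text
2.75 [ 0.5244 -0.0238  0.1292] [ 1.6 -0.9  1. ] [-0.1  -0.28 -0.03] [-1.4810e+01  3.7300e+01  1.0399e+02  1.0000e-02  3.8510e+01 -1.2250e+01] 0.15096189854944775
2.8 [ 0.5244 -0.0238  0.1291] [ 1.4 -0.2  2.2] [-0.04 -0.29 -0.03] [-1.4810e+01  3.7300e+01  1.0399e+02  1.0000e-02  3.8520e+01 -1.2250e+01] 0.1435451293377935
```

View pics/t2.png

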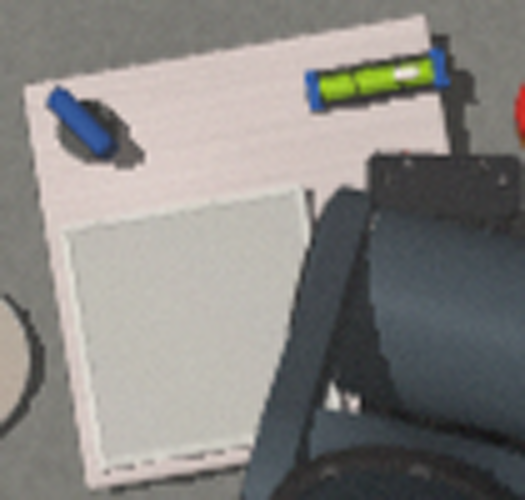

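Call:
{"fn": "arm_command", "kwargs": {
  "targets": [
    {"rot":[0,0,0],"offset":[0,0,0],"gripper":0.7},
    {"rot":[0,0,0],"offset":[0,-0.4,0.3],"gripper":0.7},
    {"rot":[0,0,0],"offset":[0,-0.4,0.3],"gripper":0.7}
  ]
}}

```text
time_s: 3.1
position: [0.5226, -0.0189, 0.1248]
tcp_rot: [[0.999, -0.044, -0.002], [-0.044, -0.999, 0.001], [-0.002, -0.0, -1.0]]
force: [-0.3, -0.2, 0.1]
opening: 0.28
```

Call:
{"fn": "arm_command", "kwargs": {
  "targets": [
    {"rot":[0,0,0],"offset":[0.1,0,0],"gripper":1},
    {"rot":[0,0,0],"offset":[0.1,0,0],"gripper":1},
    {"rot":[0,0,0],"offset":[0.1,0,0],"gripper":1},
    {"rot":[0,0,6],"offset":[0.1,0,0],"gripper":1},
    {"rot":[0,0,12],"offset":[0.1,0,0],"gripper":1},
    {"rot":[0,0,18],"offset":[0.1,0,0],"gripper":1},
    {"rot":[0,0,24],"offset":[0.1,0,0],"gripper":1},
    {"rot":[0,0,30],"offset":[0.1,0,0],"gripper":1}
  ]
}}

```text
time_s: 3.9
position: [0.5249, -0.0196, 0.1252]
tcp_rot: [[0.841, -0.542, 0.001], [-0.542, -0.841, -0.0], [0.001, -0.0, -1.0]]
force: [1.4, 0.1, -1.5]
opening: 0.15
```

```bash
python3 -c "
from m import *
look();s=bot.read_state();print(s['position'],s['force'],s['moment'],s['opening'])"
```

```text
top B (np.float64(-15.505270187868385), np.float64(14.0)) (np.float32(43.70227), array([0.6541, 0.1578])) R (np.float64(-10.379066851448533), np.float64(8.0)) None
scene B (np.float64(-13.264812057217611), np.float64(48.0)) (np.float32(38.193287), array([0.654 , 0.1592])) R (np.float64(-7.206982290556627), np.float64(14.0)) (np.float32(121.67408), array([ 0.5457, -0.0084]))
[ 0.52483084 -0.01960446  0.12516405] [ 1.96593696  0.74144536 -2.19861833] [ 0.09617794 -0.33524171  0.00325141] 0.14673866481859335
```

Call:
{"fn": "arm_command", "kwargs": {
  "targets": [
    {"rot":[0,0,6],"offset":[0,0,0],"gripper":1},
    {"rot":[0,0,12],"offset":[0,0,0],"gripper":1},
    {"rot":[0,0,18],"offset":[0,0,0],"gripper":1},
    {"rot":[0,0,24],"offset":[0,0,0],"gripper":1},
    {"rot":[0,0,30],"offset":[0,0,0],"gripper":1},
    {"rot":[0,0,36],"offset":[0,0,0],"gripper":1},
    {"rot":[0,0,42],"offset":[0,0,0],"gripper":1},
    {"rot":[0,0,48],"offset":[0,0,0],"gripper":1}
  ]
}}

```text
time_s: 4.8
position: [0.5249, -0.0197, 0.1252]
tcp_rot: [[0.162, -0.987, 0.001], [-0.987, -0.162, -0.0], [0.0, -0.001, -1.0]]
force: [2.4, 0.6, -1.7]
opening: 0.148
```

Call:
{"fn": "arm_command", "kwargs": {
  "targets": [
    {"rot":[0,0,6],"offset":[0,0,0],"gripper":1},
    {"rot":[0,0,12],"offset":[0,0,0],"gripper":1},
    {"rot":[0,0,18],"offset":[0,0,0],"gripper":1},
    {"rot":[0,0,24],"offset":[0,0,0],"gripper":1},
    {"rot":[0,0,30],"offset":[0,0,0],"gripper":1},
    {"rot":[0,0,33],"offset":[0,0,0],"gripper":1},
    {"rot":[0,0,33],"offset":[0,0,0],"gripper":1}
  ]
}}

```text
time_s: 5.5
position: [0.5249, -0.0197, 0.1252]
tcp_rot: [[-0.398, -0.917, 0.001], [-0.917, 0.398, -0.0], [-0.0, -0.001, -1.0]]
force: [1.8, -0.9, -2.0]
opening: 0.15
```

```bash
python3 -c "
from m import *
look();s=bot.read_state();print(s['position'],s['force'],s['moment'],s['opening'])"
```

```text
top B (np.float64(-15.66677653263017), np.float64(13.5)) (np.float32(43.298817), array([0.655 , 0.1581])) R (None, np.float64(0.0)) None
scene B (np.float64(-12.1293272157954), np.float64(48.5)) (np.float32(38.007233), array([0.6544, 0.1592])) R (np.float64(0.5954815141708698), np.float64(15.0)) (np.float32(175.55725), array([ 0.539 , -0.0253]))
[ 0.52488041 -0.01974584  0.12517043] [ 2.0011143   0.52362935 -3.29286674] [ 0.12571728 -0.34773426 -0.04012825] 0.14777316659381157
```

Call:
{"fn": "arm_command", "kwargs": {
  "targets": [
    {"rot":[0,0,0],"offset":[0,0,0],"gripper":0.6},
    {"rot":[0,0,0],"offset":[0,0,0],"gripper":0.6},
    {"rot":[0,0,0],"offset":[0,0,0],"gripper":0.6},
    {"rot":[0,0,0],"offset":[0,0,-2],"gripper":0.6},
    {"rot":[0,0,0],"offset":[0,0,-5],"gripper":0.6},
    {"rot":[0,0,-8],"offset":[0,0,-7],"gripper":0.6},
    {"rot":[0,0,-16],"offset":[-3,-0.7,-7],"gripper":0.6},
    {"rot":[0,0,-24],"offset":[-6,-1.3,-7],"gripper":0.6}
  ]
}}

```text
time_s: 6.4
position: [0.5607, 0.0301, 0.1965]
tcp_rot: [[0.012, -1.0, 0.002], [-1.0, -0.012, -0.0], [0.0, -0.002, -1.0]]
force: [0.3, -0.6, 0.3]
opening: 0.398
```

Call:
{"fn": "arm_command", "kwargs": {
  "targets": [
    {"rot":[0,0,-8],"offset":[0,0,0],"gripper":0.6},
    {"rot":[0,0,-16],"offset":[0,0,0],"gripper":0.6},
    {"rot":[0,0,-24],"offset":[0,0,0],"gripper":0.6},
    {"rot":[0,0,-32],"offset":[0,0,0],"gripper":0.6},
    {"rot":[0,0,-40],"offset":[0,0,0],"gripper":0.6},
    {"rot":[0,0,-48],"offset":[0,0,0],"gripper":0.6},
    {"rot":[0,0,-56],"offset":[0,0,0],"gripper":0.6},
    {"rot":[0,0,-64],"offset":[0,0,0],"gripper":0.6}
  ]
}}

```text
time_s: 7.2
position: [0.5598, 0.0303, 0.1952]
tcp_rot: [[0.905, -0.426, -0.001], [-0.426, -0.905, 0.0], [-0.001, 0.0, -1.0]]
force: [0.4, -0.1, -0.4]
opening: 0.396
```

Call:
{"fn": "arm_command", "kwargs": {
  "targets": [
    {"rot":[0,0,-8],"offset":[0,0,0],"gripper":0.6},
    {"rot":[0,0,-16],"offset":[0,0,0],"gripper":0.6},
    {"rot":[0,0,-24],"offset":[0,0,0],"gripper":0.6},
    {"rot":[0,0,-32],"offset":[0,0,0],"gripper":0.6},
    {"rot":[0,0,-40],"offset":[0,0,0],"gripper":0.6},
    {"rot":[0,0,-48],"offset":[0,0,0],"gripper":0.6},
    {"rot":[0,0,-56],"offset":[0,0,0],"gripper":0.6},
    {"rot":[0,0,-64],"offset":[0,0,0],"gripper":0.6}
  ]
}}

```text
time_s: 8.0
position: [0.5598, 0.0303, 0.1952]
tcp_rot: [[0.779, 0.627, -0.001], [0.627, -0.779, 0.0], [-0.001, -0.001, -1.0]]
force: [-0.4, 0.4, -0.4]
opening: 0.401
```

```bash
python3 -c "
from m import *
look();s=bot.read_state();print(s['position'],s['tcp_rot'],s['joint_positions'],s['opening'])
R=np.array(s['tcp_rot']);print(R.T@(np.array([.653,.1585,.19])-s['position'])*100, np.degrees(np.arctan2(R[1,0],R[0,0])))"
```

```text
top B (np.float64(-15.650518796175554), np.float64(14.0)) (np.float32(43.376976), array([0.6546, 0.1577])) R (None, np.float64(0.0)) None
scene B (np.float64(-12.091470663156977), np.float64(50.0)) (np.float32(38.007233), array([0.6544, 0.1592])) R (np.float64(-0.749999999999966), np.float64(3.0)) (np.float32(161.22206), array([ 0.5306, -0.0206]))
[0.55988621 0.03028697 0.19522915] [[ 7.83144918e-01  6.21838747e-01 -7.81010145e-04]
 [ 6.21838952e-01 -7.83145145e-01  2.43959345e-05]
 [-5.96473966e-04 -5.04768082e-04 -9.99999695e-01]] [-8.31941696e+00  3.29188572e+01  9.64829889e+01 -6.58513856e-03
  5.06426341e+01 -4.67657876e+01] 0.4045307067598779
[15.26525654 -4.25050109  0.51595512] 38.450557270670735
```

Call:
{"fn": "arm_command", "kwargs": {
  "targets": [
    {"rot":[0,0,-8],"offset":[2,-0.6,0],"gripper":0.6},
    {"rot":[0,0,-16],"offset":[4,-1.1,0],"gripper":0.6},
    {"rot":[0,0,-24],"offset":[6,-1.7,0],"gripper":0.6},
    {"rot":[0,0,-32],"offset":[8,-2.2,0],"gripper":0.6},
    {"rot":[0,0,-40],"offset":[10,-2.8,0],"gripper":0.6},
    {"rot":[0,0,-48],"offset":[12,-3.4,0],"gripper":0.6},
    {"rot":[0,0,-56],"offset":[14,-3.9,0],"gripper":0.6},
    {"rot":[0,0,-64],"offset":[15.3,-4.3,0.5],"gripper":0.6}
  ]
}}

```text
time_s: 8.9
position: [0.6544, 0.1603, 0.1908]
tcp_rot: [[-0.219, 0.976, 0.002], [0.976, 0.219, 0.0], [-0.0, 0.002, -1.0]]
force: [-0.1, -0.1, -0.9]
opening: 0.402
```

Call:
{"fn": "arm_command", "kwargs": {
  "targets": [
    {"rot":[0,0,-8],"offset":[0,0,0],"gripper":0.6},
    {"rot":[0,0,-16],"offset":[0,0,0],"gripper":0.6},
    {"rot":[0,0,-24],"offset":[0,0,0],"gripper":0.6},
    {"rot":[0,0,-31],"offset":[0,0,0],"gripper":0.6},
    {"rot":[0,0,-31],"offset":[0,0,0],"gripper":0.6}
  ]
}}

```text
time_s: 9.4
position: [0.6531, 0.1591, 0.1901]
tcp_rot: [[-0.686, 0.728, -0.001], [0.728, 0.686, -0.0], [0.0, -0.001, -1.0]]
force: [0.3, 0.2, -0.4]
opening: 0.4
```

```bash
python3 -c "
from m import *
look();s=bot.read_state();print(s['position'],s['joint_positions'],s['opening'])
R=np.array(s['tcp_rot']);print(R.T@(np.array([.653,.1585,.126])-s['position'])*100, np.degrees(np.arctan2(R[1,0],R[0,0])))"
```

```text
top B (np.float64(-20.08512501990761), np.float64(6.0)) None R (None, np.float64(0.0)) (np.float32(155.91429), array([ 0.5247, -0.0188]))
scene B (np.float64(-20.002856607661315), np.float64(10.5)) (np.float32(149.40392), array([0.6694, 0.1673])) R (np.float64(0.22901291512918626), np.float64(7.5)) (np.float32(162.40845), array([ 0.5296, -0.0203]))
[0.65320589 0.15903462 0.19016962] [ 4.17844626e+00  4.04921363e+01  7.96656657e+01  4.87546196e-03
  5.98704451e+01 -1.29026241e+02] 0.4036678662834717
[-0.02723531 -0.0494467   6.41696897] 133.20223496038042
```

Call:
{"fn": "arm_command", "kwargs": {
  "targets": [
    {"rot":[0,0,0],"offset":[0,0,2],"gripper":0.6},
    {"rot":[0,0,0],"offset":[0,0,4],"gripper":0.6},
    {"rot":[0,0,0],"offset":[0,0,5.5],"gripper":0.6},
    {"rot":[0,0,0],"offset":[0,0,6.5],"gripper":0.6},
    {"rot":[0,0,0],"offset":[0,0,6.5],"gripper":0.6}
  ]
}}

```text
time_s: 10.0
position: [0.6525, 0.1589, 0.1235]
tcp_rot: [[-0.687, 0.727, -0.003], [0.727, 0.687, -0.0], [0.002, -0.003, -1.0]]
force: [-0.0, -0.7, 1.3]
opening: 0.401
```

Call:
{"fn": "arm_command", "kwargs": {
  "targets": [
    {"rot":[0,0,0],"offset":[0,0,-0.2],"gripper":1},
    {"rot":[0,0,0],"offset":[0,0,-0.2],"gripper":1},
    {"rot":[0,0,0],"offset":[0,0,-0.2],"gripper":1},
    {"rot":[0,0,0],"offset":[0,0,-0.2],"gripper":1},
    {"rot":[0,0,6],"offset":[0,0,-0.2],"gripper":1},
    {"rot":[0,0,12],"offset":[0,0,-0.2],"gripper":1},
    {"rot":[0,0,18],"offset":[0,0,-0.2],"gripper":1},
    {"rot":[0,0,24],"offset":[0,0,-0.2],"gripper":1}
  ]
}}

```text
time_s: 10.8
position: [0.6554, 0.1576, 0.1283]
tcp_rot: [[-0.329, 0.944, 0.005], [0.944, 0.329, -0.002], [-0.004, 0.004, -1.0]]
force: [2.5, -3.9, 0.7]
opening: 0.143
```

Call:
{"fn": "arm_command", "kwargs": {
  "targets": [
    {"rot":[0,0,6],"offset":[0,0,0],"gripper":1},
    {"rot":[0,0,12],"offset":[0,0,0],"gripper":1},
    {"rot":[0,0,18],"offset":[0,0,0],"gripper":1},
    {"rot":[0,0,24],"offset":[0,0,0],"gripper":1},
    {"rot":[0,0,30],"offset":[0,0,0],"gripper":1},
    {"rot":[0,0,36],"offset":[0,0,0],"gripper":1},
    {"rot":[0,0,42],"offset":[0,0,0],"gripper":1},
    {"rot":[0,0,48],"offset":[0,0,0],"gripper":1}
  ]
}}

```text
time_s: 11.6
position: [0.6553, 0.1568, 0.1283]
tcp_rot: [[0.481, 0.877, 0.004], [0.877, -0.481, -0.004], [-0.001, 0.006, -1.0]]
force: [2.3, -6.9, 0.5]
opening: 0.14
```

```bash
python3 -c "
from m import *
look();s=bot.read_state();print(s['position'],s['force'],s['moment'],s['joint_positions'],s['opening'])
c=cap('scene');save(c,'s3.png',(245,192,365,290),5)"
```

```text
top B (np.float64(-9.558460801628375), np.float64(12.5)) None R (None, np.float64(0.0)) (np.float32(154.70975), array([ 0.525 , -0.0192]))
scene B (np.float64(-10.24479046922351), np.float64(22.5)) (np.float32(151.99179), array([0.6666, 0.1511])) R (np.float64(0.38362487852287275), np.float64(7.0)) (np.float32(161.4315), array([ 0.5293, -0.0205]))
[0.65529181 0.15684391 0.12833995] [ 2.70782643 -7.03721721 -0.19624207] [-0.99927497 -0.56039267 -0.03339124] [  4.05383366  45.14974981  81.36886578  -0.26496618  53.24346375
 -57.14871539] 0.1503234737013405
```

View pics/s3.png

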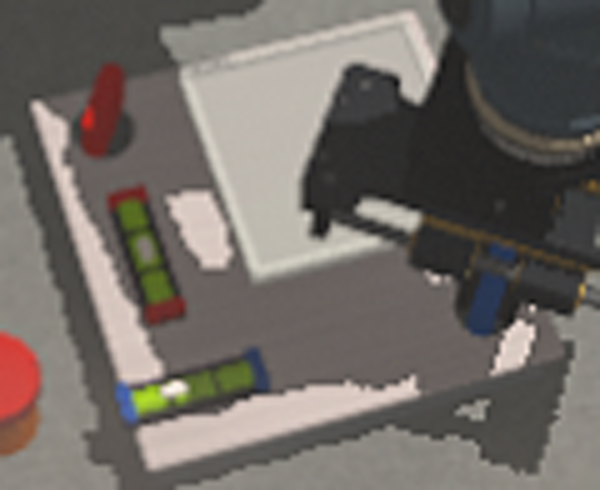

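The red bubble at crop (145,250) sits between its lines. The blue bubble at (172,388) is moving as predicted, so about 105° remains.

Call:
{"fn": "arm_command", "kwargs": {
  "targets": [
    {"rot":[0,0,6],"offset":[0,0,0],"gripper":1},
    {"rot":[0,0,12],"offset":[0,0,0],"gripper":1},
    {"rot":[0,0,18],"offset":[0,0,0],"gripper":1},
    {"rot":[0,0,24],"offset":[0,0,0],"gripper":1},
    {"rot":[0,0,30],"offset":[0,0,0],"gripper":1},
    {"rot":[0,0,36],"offset":[0,0,0],"gripper":1},
    {"rot":[0,0,42],"offset":[0,0,0],"gripper":1},
    {"rot":[0,0,48],"offset":[0,0,0],"gripper":1}
  ]
}}

```text
time_s: 12.55
position: [0.6547, 0.1564, 0.1283]
tcp_rot: [[0.973, 0.229, 0.003], [0.229, -0.973, -0.004], [0.002, 0.005, -1.0]]
force: [1.0, -8.1, 1.9]
opening: 0.145
```

Call:
{"fn": "arm_command", "kwargs": {
  "targets": [
    {"rot":[0,0,6],"offset":[0,0,0],"gripper":1},
    {"rot":[0,0,12],"offset":[0,0,0],"gripper":1},
    {"rot":[0,0,18],"offset":[0,0,0],"gripper":1},
    {"rot":[0,0,24],"offset":[0,0,0],"gripper":1},
    {"rot":[0,0,30],"offset":[0,0,0],"gripper":1},
    {"rot":[0,0,36],"offset":[0,0,0],"gripper":1},
    {"rot":[0,0,42],"offset":[0,0,0],"gripper":1},
    {"rot":[0,0,48],"offset":[0,0,0],"gripper":1}
  ]
}}

```text
time_s: 13.35
position: [0.654, 0.1565, 0.1283]
tcp_rot: [[0.822, -0.57, 0.001], [-0.57, -0.822, -0.004], [0.003, 0.003, -1.0]]
force: [-0.1, -7.1, 3.1]
opening: 0.146
```

```bash
python3 -c "
from m import *
look();s=bot.read_state();print(s['time_s'],s['position'],s['force'],s['moment'],s['joint_positions'],s['opening'])
c=cap('scene');save(c,'s4.png',(245,192,365,290),5)"
```

```text
top B (np.float64(-5.071288423806379), np.float64(7.0)) None R (None, np.float64(0.0)) (np.float32(155.30553), array([ 0.5247, -0.0191]))
scene B (np.float64(-5.962827791294916), np.float64(27.0)) None R (np.float64(-0.2887228260869221), np.float64(5.5)) (np.float32(161.57953), array([ 0.5292, -0.0205]))
13.45 [0.65398938 0.15648935 0.12830647] [ 0.23658637 -6.45917713  2.32577571] [-1.23205957  0.02976542 -0.07547316] [ 4.0429262  45.12149692 81.45227632 -0.30543055 53.38959003 38.85241348] 0.1474196692008875
```

View pics/s4.png

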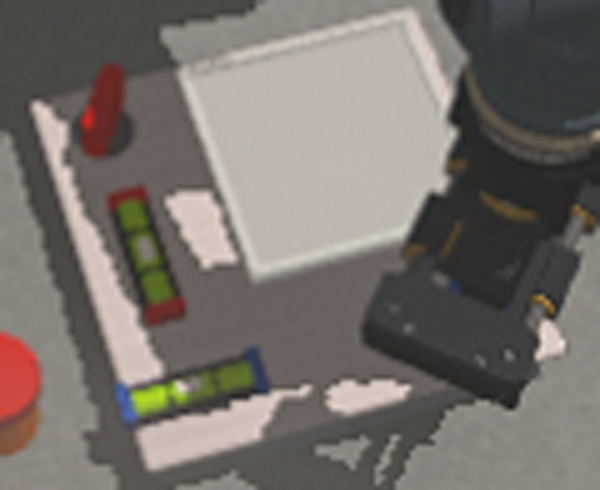

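The blue bubble at crop (188,384) is nearly at the vial's middle (193,386). I'll add 12°, let go, rise and check in full light.

Call:
{"fn": "arm_command", "kwargs": {
  "targets": [
    {"rot":[0,0,6],"offset":[0,0,0],"gripper":1},
    {"rot":[0,0,12],"offset":[0,0,0],"gripper":1},
    {"rot":[0,0,12],"offset":[0,0,0],"gripper":1},
    {"rot":[0,0,12],"offset":[0,0,0],"gripper":0.6},
    {"rot":[0,0,12],"offset":[0,0,0],"gripper":0.6},
    {"rot":[0,0,12],"offset":[0,0,0],"gripper":0.6},
    {"rot":[0,0,12],"offset":[0,0,-2],"gripper":0.6},
    {"rot":[0,0,12],"offset":[0,0,-6],"gripper":0.6}
  ]
}}

```text
time_s: 14.3
position: [0.6509, 0.1592, 0.1841]
tcp_rot: [[0.688, -0.726, -0.009], [-0.726, -0.688, -0.0], [-0.006, 0.007, -1.0]]
force: [0.2, 0.0, -0.1]
opening: 0.387
```

Call:
{"fn": "arm_command", "kwargs": {
  "targets": [
    {"rot":[0,0,0],"offset":[0,0,-5],"gripper":0.6},
    {"rot":[0,0,0],"offset":[0,0,-10],"gripper":0.6},
    {"rot":[0,0,0],"offset":[-4,0,-11],"gripper":0.6},
    {"rot":[0,0,0],"offset":[-8,3,-11],"gripper":0.6},
    {"rot":[0,0,0],"offset":[-12,6,-11],"gripper":0.6},
    {"rot":[0,0,0],"offset":[-15,9,-11],"gripper":0.6},
    {"rot":[0,0,0],"offset":[-18,12,-11],"gripper":0.6},
    {"rot":[0,0,0],"offset":[-20,15,-11],"gripper":0.6}
  ]
}}

```text
time_s: 15.1
position: [0.4041, 0.2018, 0.2973]
tcp_rot: [[0.689, -0.725, -0.001], [-0.725, -0.689, 0.001], [-0.001, 0.0, -1.0]]
force: [0.3, 0.1, 0.3]
opening: 0.402
```

```bash
python3 -c "
from m import *
look();s=bot.read_state();print(s['time_s'],s['position'],s['joint_positions'],s['opening'])
c=cap('scene');save(c,'s5.png',s=1.4);c=cap('scene');save(c,'s6.png',(245,192,365,290),5)"
```

```text
top B (np.float64(0.255360371996935), np.float64(13.5)) (np.float32(42.64224), array([0.6553, 0.1582])) R (np.float64(-0.6651941408974316), np.float64(13.0)) (np.float32(155.5496), array([ 0.5246, -0.0191]))
scene B (np.float64(0.6847152419373367), np.float64(46.5)) (np.float32(41.684883), array([0.6534, 0.1589])) R (np.float64(0.5692720520907871), np.float64(15.0)) (np.float32(160.70691), array([ 0.5288, -0.0201]))
15.2 [0.40043144 0.20092412 0.29669168] [1.22870395e+01 1.63802677e+01 1.05948705e+02 3.03831908e-02
 5.81011222e+01 5.87049332e+01] 0.40168854530266807
```

View pics/s5.png

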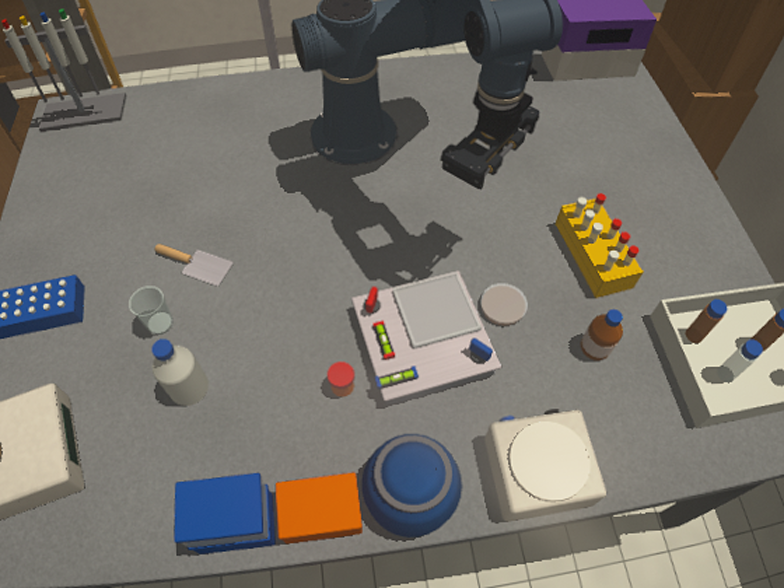

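The arm is clear at about (490,140). Both bubbles, near (397,377) and (384,341), sit mid-vial within 1 mm, and the bystanders are where they were.

```bash
python3 -c "
from rig import ticket
print(ticket.hand_in())"
```

```text
the job is handed in; nothing more can be done
None
```

The table is level and the job is handed in, at about 15 s on the robot's clock.

- **Screws:** I turned the red screw about 111° clockwise and the blue about 180° clockwise, each in a single hold. I re-seated the grip on the red wing once before turning, because it had closed about 4 mm off the screw's axis. Then I let go and drew the arm clear.
- **Bubbles:** The last top-view check put the blue bubble +0.3 mm and the red −0.7 mm from the vial middles, against a limit of 4 mm. The side camera read +0.7 and +0.6 mm. Its white mask for the blue vial was too wide (46 mm against a 14 mm bubble), so I relied on the top view there.
- **Everything else:** Compared by eye, the other things on the bench stand where they did in the first picture. The wrist force I read stayed around 8 N or less.

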